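Clamp a mould in the bench mould press and set its timer

TASK

Close the mould press on the loaded mould: take the crank by its loose handle sleeve, keep hold of it and wind clockwise until the upper platen bites and its springs are about half squeezed - firm, but not wound solid. Then let go of the crank, tip the clear cover on the side console right back and leave it open, and turn the timer knob under it clockwise until its white pointer line stands at the long mark. Leave the other tools on the bench where they are.

Things in the scene. Friction and masses are not known exactly. Their poses are not given: they have to be found in the camera images.
- press: Fixed press for rubber moulds, dull blue. Base 55 mm high: 200 mm (x) by 250 mm (y) under two columns (y -95, +95) and a crosshead, top at 227 mm; its narrower console runs on to y -295, flat top at 55 mm, timer at x -40, y -215. Origin: on the bench below the crank screw; x away from the robot, y along the machine, z up. A mould frame, 28 mm thick, already lies between the platens.
- grip: Black handle sleeve of the crank: upright cylinder, 27 mm in diameter, 70 mm tall, spinning freely on its pin. Origin: centre of its lower end, 4 mm above the flat crank arm, z up. It circles 80 mm from the screw axis and sinks with the screw, 16 mm a turn. Nothing stands above it.
- crank (a joint): Crank angle, rad, growing clockwise from above (closing). The arm points at the angle -q in the press's frame (+x at 0). Starts at 0.3 to 2.2; stop at 11.7. Spacers under the mould vary: the platen bites 2 to 7 rad on, to be felt. Winding takes 6 N at the sleeve; at the bite 1 N more, then 2.4 N more per rad (the pull held at halts rises alike); 4 to 5 N more in all is right. Friction holds it.
- platen: Upper platen: aluminium plate 140 x 140 x 16 mm, lowered 16 mm per crank turn, not turning. Origin: centre of its underside. It hangs from the screw on a spring pack, 30 N per mm, with 8 mm of squeeze until solid; half squeezed it presses the mould with about 150 N. Anything from 90 to 210 N is well clamped.
- cover (a joint): Angle of the clear flip cover over the timer, rad: 0 shut, 1.9 tipped right back to its stop. Its stiff hinge keeps it wherever it is left; about 2 N at the pull moves it. Cover 95 mm (x) by 104 mm (y), 42 mm high.
- cover_hinge (a point): Middle of the cover's hinge line, which runs along the press's y at the cover's far (+x) side, 61 mm above the bench.
- cover_pull (a point): Centre of the grey pull bar on the cover near its free edge: 40 mm long along the press's y, 14 mm thick, its centre 28 mm above the cover's top plate. With the cover shut it lies 80 mm nearer the robot (-x) than the hinge line and 70 mm higher; it goes up and over in an arc about the hinge line, away from the robot.
- timer (a joint): Angle of the timer knob, rad, growing clockwise from above. Starts at 0 to 0.25; the long mark is at 1.25; stop at 2.6. It stays where it is left; about 0.06 N m turns it.
- timer_bar (a point): Top centre, on the axis, of the grey timer knob: an upright bar 52 mm long, 14 mm thick, 34 mm tall on a flat disc 54 mm across, 5 mm high; the bar's top is 39 mm above the console top. At angle q the pointer end (white line) lies at the angle 0.6 - q in the press's frame, from its +x towards its +y.
- bench_block: Round steel bench block, 100 mm across, 24 mm high, loose on the bench. Leave alone.
- doming_block: Steel doming cube, 62 mm, with round hollows, loose on the bench. Leave alone.
- pliers: Pliers with blue handles, 140 mm long, lying on the bench. Leave alone.
- spare_frame: Empty spare mould frame of aluminium, 112 x 86 x 28 mm, on the bench. Leave alone.

How it is judged:
On the way, in this order (a step that is already met when the one before it is completed fails the run):
1. the press is clamped on the mould, platen pressing with 90 to 210 N, and the sleeve let go (contact force between platen and anything else between 90 and 210 N and contact force between the fingers and grip below 0.1 N), for 0.2 s.
2. the cover is tipped back (over 1.5 rad) (value of joint cover above 1.5 rad), for 0.2 s.
3. the timer points at the long mark, within 0.12 rad, with the cover open (value of joint timer between 1.13 and 1.37 rad and value of joint cover above 1.5 rad), for 0.2 s.
At the end, for the whole second after the job is handed in: The upper platen presses the mould with 90 to 210 N and the crank is at rest; the cover stands open (over 1.5 rad); the timer stands at the long mark, 1.25 rad within 0.12 (all of step 3 and contact force between platen and anything else between 90 and 210 N and velocity of joint crank between -0.1 and 0.1 rad/s); the robot touches nothing.
It fails at once if the press is wound solid (platen force over 250 N) (contact force between platen and anything else above 250 N).
It fails at once if the crank turns without the fingers on its sleeve (velocity of joint crank above 0.6 rad/s and contact force between the fingers and grip below 0.2 N).
It fails at once if a bystander is moved more than 20 mm (distance of any of bench_block, doming_block, pliers, spare_frame from where it was at the start of the episode above 0.02 m).
It also fails if it takes over 72 s, if anything falls off the work surface, if the arm or the gripper's body presses on something with over 40 N, if the wrist force passes 120 N, or if a joint passes its speed limit or range.

ROBOT

A 6-joint arm with a two-finger parallel gripper is mounted at the origin on the work surface. World frame = base frame: x ahead of the robot, y to its left, z up, the work surface at z = 0. Lengths are in m, angles in rad, forces in N, time in s.
With the tool pointing down it reaches from about 0.35 to 0.975 m from the base axis. Payload 4.9 kg.
Tool frame: the origin (TCP) lies on the front face of the gripper's body, between the roots of the fingers; the fingertips stand ctrl.finger_overhang ahead of it and the grasp point (between the pads) lies 54 mm ahead of it (ctrl.finger_overhang is the distance from the TCP to the fingertips, in m); z points along the fingers, y is the line along which they close (so a half turn about z gives the same grasp; the last joint's range is limited). The gripper opens to 85 mm and grips with 20 to 120 N. Pads are 22 mm wide; open, the fingers measure 114 mm over their backs; the gripper's body (76 mm by 85 mm) begins 54 mm behind the grasp point. The pads swing forward as they close: fully open they stand 13 mm farther back than shut.
Start: joints at [-1.302, 0.053, 1.613, -0, 1.476, -0.119], TCP at [0.236, -0.579, 0.304] pointing down, gripper open.
Joint ranges: [-3.01, 3.01], [-1.01, 2.22], [0.06, 2.58], [-1.02, 4.17], [0.09, 2.62], [-3.14, 3.14]. Speed limits (rad/s): [2.57, 2.57, 3.14, 3.14, 3.14, 3.14].

INTERFACE

Orientations are given as a rotation vector (axis times angle).
In Python, from station import ctrl, vision gives the robot as it stands. The module is installed in compiled form; this text tells all that it offers.
- The arm moves only by the tool drive_tool, never from a script. Its argument "rows" is a list of rows, each a list of 2 entries, a list of its own where there are three numbers: the shift along the tool's x, y, z in m, then the turn about the tool's z in rad. A call has 1 to 10 rows; each row shifts and turns the commanded pose from where the row before left it, along the tool's axes as they then stand; what a row does not reach is not made up. A row lasts 1/10 s, in which the tool goes at most 50 mm and 8.59 degrees, less where a joint would pass 70% of its speed; a pose out of reach is approached as far as the arm can. A call with a gripper value outside its range is refused whole. "jaw" is the closure, from 0 (fully open) to 1 (shut), set as the call begins (left out, the last holds). The fingers move at their own pace and stop on an object; "grip_force" is the grip in N (left out, the last holds). Time passes only in rows, so rows that do not move let the fingers close. It gives the time, the measured TCP pose, the force, the opening and the grip force at its end, in the units of the state.
- ctrl.get_obs(): the state, without advancing time (a new reading comes with each control period).
- vision.get_image(name): name is "scene" or "top"; returns a dict with "image" (420x560x3 uint8, blue, green, red), "vertical_fov" (degrees; the focal length in pixels is half the picture's height over the tangent of half this angle, whatever the lens; pixels are square), "cx", "cy" (the principal point, pixels), "R" (3x3) and "t" (3): a world point X has camera coordinates R X + t. Camera axes: x right, y down, z forward; pixel columns grow to the right and rows downward; lengths in m; the calibration is good to about 2 mm. A picture is of the moment at which its call begins. There is no depth.
- ctrl.finish_job(): hands the job in; it is judged then, once.
The state is a dict: "t": time; "q": joint angles; "dq": joint speeds; "effort": joint torques, N m; "tool_pos": TCP position; "tool_rot": TCP orientation; "contact_force": force on the tool from outside, world axes, zero at the start; "wrist_torque": the same for the moment, N m; "opening": finger opening in m; "grip_force": force on a finger pad.
Only numpy, scipy, OpenCV 4.12 (cv2) and the standard library are available. Lean on these libraries where they do the work, as an engineer would, in place of code of your own. Each camera call takes 0.05 s, during which the arm holds its last target. There are 200 camera calls.

## Working session

There is one attempt and no reset: what is moved stays moved. The work goes in short steps, Python scripts to look and compute and a tool call to move; the robot and the scene stay as the last step left them, time stands still between calls to the robot, and variables do not carry over. Pictures are saved under pics/ and viewed, at most 10 in all, crops included, and the job is handed in when it is done.

Besides the shell and the picture viewer there is one more tool, called after "Emit:" as name(argument=value, ...), one argument or row to a line, values as JSON. drive_tool: Moves the arm, as the interface text tells. Its arguments: {"type":"object","properties":{"rows":{"type":"array","items":{"type":"array"}},"jaw":{"type":"number"},"grip_force":{"type":"number"}},"required":["rows"]}

```bash
mkdir -p pics; cat > h.py <<'E'
import numpy as np, cv2
from station import ctrl, vision
def cam(n):
    d=vision.get_image(n); im=np.array(d["image"]); f=im.shape[0]/2/np.tan(np.radians(d["vertical_fov"])/2)
    return im,f,d["cx"],d["cy"],np.array(d["R"]),np.array(d["t"])
def proj(c,X):
    p=c[4]@np.array(X)+c[5]; return np.round([c[1]*p[0]/p[2]+c[2],c[1]*p[1]/p[2]+c[3]],1)
def back(c,u,v,z):
    r=c[4].T@np.array([(u-c[2])/c[1],(v-c[3])/c[1],1]); o=-c[4].T@c[5]
    return np.round(o+r*(z-o[2])/r[2],4)
E
python3 - <<'E'
from h import *
for n in("scene","top"):
    c=cam(n); cv2.imwrite(f"pics/{n}0.png",c[0]); print(n,c[1:4],-c[4].T@c[5],c[4].round(3).tolist())
o=ctrl.get_obs(); print({k:np.round(v,3) for k,v in o.items()}, ctrl.finger_overhang)
E
```

```text
scene (np.float64(379.66572582115856), 278.5747787146679, 213.1498668323043) [0.76221559 0.61810328 1.22099725] [[-0.925, 0.38, -0.009], [0.333, 0.798, -0.503], [-0.184, -0.468, -0.864]]
top (np.float64(507.22160700964133), 277.1149050145513, 212.165566948701) [0.38083283 0.04819753 1.7765224 ] [[0.029, -1.0, 0.001], [-0.995, -0.029, -0.094], [0.094, 0.002, -0.996]]
{'t': np.float64(0.1), 'q': array([-1.302,  0.053,  1.614,  0.   ,  1.476, -0.119]), 'dq': array([-0.001, -0.001, -0.003, -0.001, -0.002,  0.   ]), 'effort': array([-1.0000e-03, -3.9490e+01, -3.7136e+01, -0.0000e+00,  4.0000e-03,
       -0.0000e+00]), 'tool_pos': array([ 0.236, -0.578,  0.303]), 'tool_rot': array([-3.081, -0.605,  0.   ]), 'contact_force': array([ 0.02 , -0.555,  0.559]), 'wrist_torque': array([ 0.072,  0.004, -0.048]), 'grip_force': np.float64(0.0), 'opening': np.float64(0.085)} 0.0726
```

View pics/scene0.png

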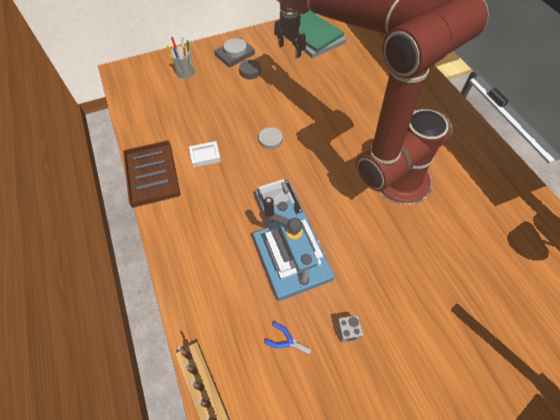

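View pics/top0.png

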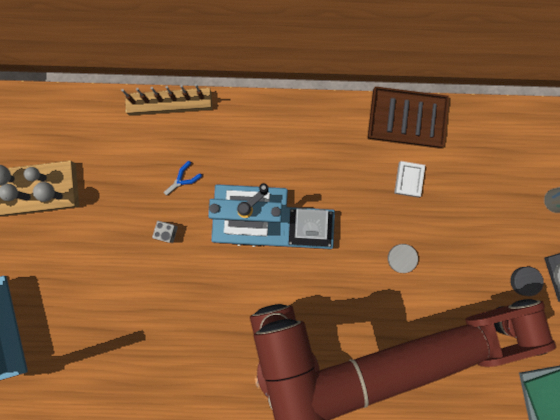

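The scene view shows the press near (290,240). In the top view it is at about (265,215), with the crank handle at (264,188), the screw hub at (244,209) and the cover at (312,225). I'll enlarge both.

```bash
python3 - <<'E'
import cv2
a=cv2.imread("pics/top0.png")[170:260,200:345]; cv2.imwrite("pics/top0c.png",cv2.resize(a,None,fx=5.5,fy=5.5,interpolation=cv2.INTER_CUBIC))
a=cv2.imread("pics/scene0.png")[170:300,240:340]; cv2.imwrite("pics/sc0c.png",cv2.resize(a,None,fx=4.5,fy=4.5,interpolation=cv2.INTER_CUBIC))
E
```

```text
(no output)
```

View pics/top0c.png

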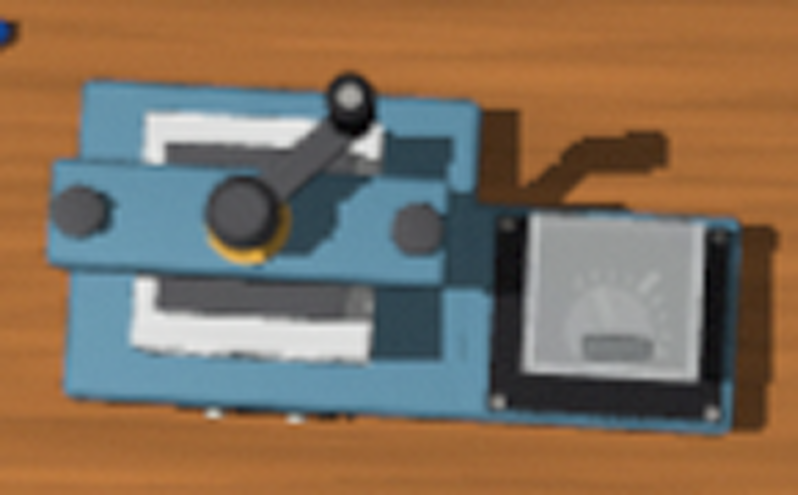

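View pics/sc0c.png

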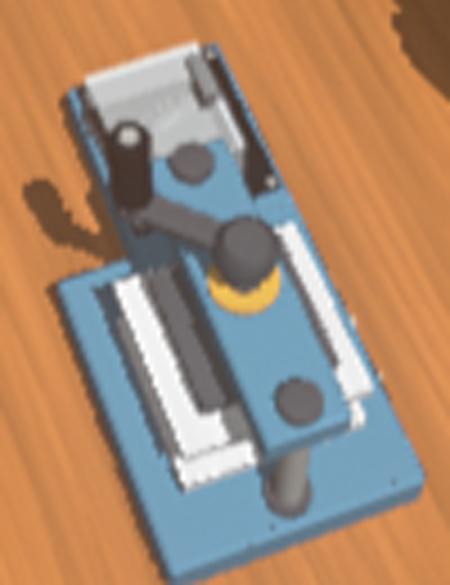

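```bash
python3 - <<'E'
from h import *
from scipy.optimize import least_squares
T=cam("top");S=cam("scene")
t=lambda u,v:(200+(u+.5)/5.5-.5,170+(v+.5)/5.5-.5)
s=lambda u,v:(240+(u+.5)/4.5-.5,170+(v+.5)/4.5-.5)
obs=[(T,t(85,80),(.1,.125,.055)),(T,t(478,101),(.1,-.125,.055)),(T,t(66,397),(-.1,.125,.055)),
(S,s(60,285),(.1,-.125,.055)),(S,s(170,580),(.1,.125,.055)),(S,s(425,478),(-.1,.125,.055)),
(T,t(80,211),(0,.095,.232)),(T,t(418,229),(0,-.095,.232)),(S,s(300,400),(0,.095,.232)),(S,s(191,162),(0,-.095,.232))]
def W(p,X): c,s_=np.cos(p[2]),np.sin(p[2]); return [p[0]+c*X[0]-s_*X[1],p[1]+s_*X[0]+c*X[1],X[2]]
f=lambda p:np.concatenate([proj(c,W(p,X))-np.array(uv) for c,uv,X in obs])
r=least_squares(f,[.5,.1,0],diff_step=1e-3); print(r.x, r.fun.round(1).reshape(-1,2).tolist())
def tri(a,b):
    g=lambda X:np.r_[proj(T,X)-a,proj(S,X)-b]
    q=least_squares(g,[.5,.05,.25],diff_step=1e-3);return q.x,q.fun
def loc(X): c,s_=np.cos(r.x[2]),np.sin(r.x[2]); d=X[:2]-r.x[:2]; return np.r_[c*d[0]+s_*d[1],-s_*d[0]+c*d[1],X[2]].round(4)
for n,a,b in(("sleeve top",t(350,95),s(129,135)),("hub",t(240,207),s(246,240)),("pull",t(618,347),s(202,78))):
    X,e=tri(np.array(a),np.array(b)); L=loc(X); print(n,X.round(4),"res",e.round(1),"local",L,np.hypot(L[0],L[1]),-np.arctan2(L[1],L[0]))
print("timer",W(r.x,(-.04,-.215,.094)))
E
```

```text
[0.53129054 0.14728482 0.        ] [[-1.6, 0.6], [-0.2, -1.2], [-0.6, 1.3], [-1.7, -0.2], [1.3, -0.4], [1.7, -0.8], [0.6, 0.8], [1.1, -0.6], [0.5, -2.6], [-1.0, -2.5]]
sleeve top [0.5752 0.0625 0.2727] res [10.5  7.7  0.2  3.8] local [ 0.0439 -0.0847  0.2727] 0.0954007337497988 1.092616220074192
hub [0.5248 0.0503 0.2117] res [ 34.1   6.1 -11.5 -17.6] local [-0.0065 -0.097   0.2117] 0.09721753956977106 1.637706604823538
pull [0.4847 0.039  0.2596] res [-31.3  -7.4   9.    2.9] local [-0.0466 -0.1082  0.2596] 0.11780831889132448 1.9774714370923177
timer [np.float64(0.491290543873206), np.float64(-0.06771518392092807), 0.094]
```

```bash
sed -i 's/return np.round(\[c\[1\]\(.*\)\],1)/return np.array([c[1]\1])/' h.py; cat > fit.py <<'E'
from h import *
from scipy.optimize import least_squares
T=cam("top");S=cam("scene")
t=lambda u,v:(200+(u+.5)/5.5-.5,170+(v+.5)/5.5-.5)
s=lambda u,v:(240+(u+.5)/4.5-.5,170+(v+.5)/4.5-.5)
obs=[(T,t(85,80),(.1,.125,.055)),(T,t(478,101),(.1,-.125,.055)),(T,t(66,397),(-.1,.125,.055)),
(S,s(60,285),(.1,-.125,.055)),(S,s(170,580),(.1,.125,.055)),(S,s(425,478),(-.1,.125,.055)),
(T,t(80,211),(0,.095,.232)),(T,t(418,229),(0,-.095,.232)),(S,s(300,400),(0,.095,.232)),(S,s(191,162),(0,-.095,.232))]
def W(p,X): c,s_=np.cos(p[2]),np.sin(p[2]); return [p[0]+c*X[0]-s_*X[1],p[1]+s_*X[0]+c*X[1],X[2]]
f=lambda p:np.concatenate([proj(c,W(p,X))-np.array(uv) for c,uv,X in obs])
r=least_squares(f,[.5,.1,0]); print(r.x, r.fun.round(1).reshape(-1,2).tolist())
def tri(a,b):
    g=lambda X:np.r_[proj(T,X)-a,proj(S,X)-b]
    q=least_squares(g,[.5,.05,.25]);return q.x,q.fun
def loc(X): c,s_=np.cos(r.x[2]),np.sin(r.x[2]); d=X[:2]-r.x[:2]; return np.r_[c*d[0]+s_*d[1],-s_*d[0]+c*d[1],X[2]].round(4)
for n,a,b in(("sleeve top",t(350,95),s(129,135)),("hub",t(240,207),s(246,240)),("pull",t(618,347),s(202,78))):
    X,e=tri(np.array(a),np.array(b)); L=loc(X); print(n,X.round(4),"res",e.round(1),"local",L,np.hypot(L[0],L[1]),-np.arctan2(L[1],L[0]))
print("timer",W(r.x,(-.04,-.215,.094)))
E
python3 fit.py
```

```text
[ 0.53211966  0.14942238 -0.02547032] [[-1.5, -0.6], [-0.1, -0.4], [-1.9, 0.1], [-1.2, -0.5], [0.1, -0.1], [1.2, 0.9], [-0.1, -0.2], [0.4, -0.1], [-0.2, -1.6], [-0.2, -2.1]]
sleeve top [0.5863 0.0928 0.3451] res [-0.2  0.3 -0.3 -0. ] local [ 0.0556 -0.0552  0.3451] 0.0783479419002184 0.7817880707774484
hub [0.5332 0.1526 0.2762] res [-0.2  0.3 -0.3 -0.1] local [0.001  0.0032 0.2762] 0.003352610922848042 -1.2679114584199251
pull [ 0.4718 -0.0636  0.1286] res [-0.1  0.2 -0.3 -0. ] local [-0.0548 -0.2145  0.1286] 0.22138945322666118 1.8209239365311016
timer [np.float64(0.4866571031491159), np.float64(-0.06448917708461702), 0.094]
```

Press origin is at (0.532, 0.149) with yaw about -0.025. The sleeve top is at (0.586, 0.093, 0.345), 78 mm from the screw axis (80 expected), so q is about 0.78. The pull bar height of 0.129 matches the 0.131 expected. I'll move above the sleeve now.

Emit:
drive_tool(
  rows=[
    [[0,0,-0.05],0.13],
    [[0,0,-0.05],0.13],
    [[0,0,-0.04],0.128],
    [[0.022,-0.042,0],0],
    [[0.022,-0.042,0],0],
    [[0.022,-0.042,0],0],
    [[0.022,-0.042,0],0],
    [[0.022,-0.042,0],0],
    [[0.022,-0.042,0],0],
    [[0.022,-0.042,0],0],
  ],
  jaw=0,
  grip_force=60,
)

```text
t: 1.3
tool_pos: [0.3908, -0.2828, 0.444]
tool_rot: [3.141, -0.001, 0.001]
contact_force: [0.5, -0.1, -0.0]
opening: 0.0856
grip_force: 0.0
```

Emit:
drive_tool(
  rows=[
    [[0.022,-0.042,0],0],
    [[0.022,-0.042,0],0],
    [[0.022,-0.042,0],0],
    [[0.022,-0.042,0],0],
    [[0.022,-0.042,0],0],
    [[0.022,-0.042,0],0],
    [[0.022,-0.042,0],0],
    [[0.022,-0.042,0],0],
    [[0.022,-0.042,0],0],
    [[0,0,0],0],
  ],
)

```text
t: 2.3
tool_pos: [0.5896, 0.0977, 0.4425]
tool_rot: [-3.14, -0.009, 0.003]
contact_force: [-0.9, -0.4, -0.5]
opening: 0.0853
grip_force: 0.0
```

Emit:
drive_tool(
  rows=[
    [[-0.003,0.0055,0.02],0],
    [[0,0,0.03],0],
    [[0,0,0.024],0],
    [[0,0,0],0],
    [[0,0,0],0],
  ],
)

```text
t: 2.8
tool_pos: [0.5853, 0.0875, 0.3701]
tool_rot: [3.141, -0.001, -0.001]
contact_force: [-0.6, 0.5, 0.5]
opening: 0.0855
grip_force: 0.0
```

```bash
python3 - <<'E'
from h import *
c=cam("scene"); a=c[0][130:300,200:360]; a=cv2.resize(a,None,fx=3.5,fy=3.5,interpolation=cv2.INTER_CUBIC)
c=cam("top"); b=c[0][150:260,200:345]; b=cv2.resize(b,None,fx=3,fy=3,interpolation=cv2.INTER_CUBIC)
cv2.imwrite("pics/g1.png",a)
o=ctrl.get_obs(); print(o["tool_pos"],o["contact_force"])
E
```

```text
[0.58599514 0.08761246 0.37222972] [-0.3505743  -0.42727806  0.66335877]
```

View pics/g1.png

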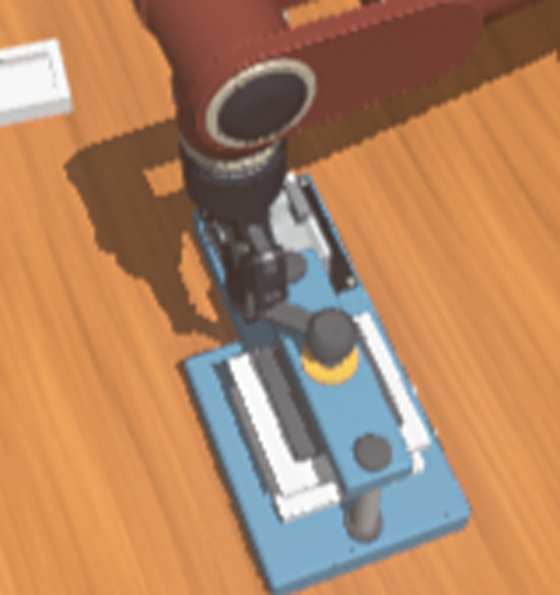

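The gripper straddles the sleeve at about (255,285), above the crank arm. I'll nudge it and close.

Emit:
drive_tool(
  rows=[
    [[0.001,-0.004,0],0],
    [[0,0,0],0],
    [[0,0,0],0],
    [[0,0,0],0],
    [[0,0,0],0],
    [[0,0,0],0],
  ],
  jaw=1,
  grip_force=60,
)

```text
t: 3.5
tool_pos: [0.5865, 0.0926, 0.3707]
tool_rot: [-3.14, -0.001, -0.001]
contact_force: [-1.3, 4.3, 3.1]
opening: 0.0255
grip_force: 59.2
```

```bash
python3 - <<'E'
from h import *
o=ctrl.get_obs(); print(o)
E
```

```text
{'t': 3.5, 'q': array([ 0.03070283, -0.0526551 ,  1.60790948,  0.00178265,  1.58539891,
        1.60105904]), 'dq': array([-3.13068074e-04, -1.76978918e-03, -7.07197517e-04,  6.48087632e-04,
        7.28939880e-05, -1.70799139e-03]), 'effort': array([-2.76368536e+00, -3.34305990e+01, -3.60109627e+01, -1.24257188e+00,
       -2.22655493e-01, -8.83235363e-03]), 'tool_pos': array([0.5864995 , 0.09261681, 0.37069965]), 'tool_rot': array([-3.13978201e+00, -7.33112380e-04, -1.38871962e-03]), 'contact_force': array([-1.30441503,  4.32331111,  3.088576  ]), 'wrist_torque': array([0.79024914, 0.1608681 , 0.00325585]), 'grip_force': 59.16766047477722, 'opening': 0.02552129103520513}
```

```bash
cat > w.py <<'E'
import numpy as np,sys
def rows(phi0,n,st=.15,r=.08):
    ph=phi0-st*np.arange(n+1); P=np.round(np.c_[r*np.cos(ph),-r*np.sin(ph),16e-3/2/np.pi*(phi0-ph)],4)
    print("end phi",round(ph[-1],3)); print([[list(map(float,d.round(4))),0] for d in np.diff(P,axis=0)])
if len(sys.argv)>1: rows(float(sys.argv[1]),int(sys.argv[2]),float(sys.argv[3]))
E
python3 w.py -0.80 8 .15
```

```text
end phi -2.0
[[[-0.0092, 0.0077, 0.0004], 0], [[-0.0102, 0.0062, 0.0004], 0], [[-0.0111, 0.0046, 0.0003], 0], [[-0.0116, 0.0029, 0.0004], 0], [[-0.0119, 0.0012, 0.0004], 0], [[-0.012, -0.0007, 0.0004], 0], [[-0.0117, -0.0024, 0.0004], 0], [[-0.0113, -0.0042, 0.0004], 0]]
```

Emit:
drive_tool(
  rows=[
    [[-0.0092,0.0077,0.0004],0],
    [[-0.0102,0.0062,0.0004],0],
    [[-0.0111,0.0046,0.0003],0],
    [[-0.0116,0.0029,0.0004],0],
    [[-0.0119,0.0012,0.0004],0],
    [[-0.012,-0.0007,0.0004],0],
    [[-0.0117,-0.0024,0.0004],0],
    [[-0.0113,-0.0042,0.0004],0],
    [[0,0,0],0],
    [[0,0,0],0],
  ],
)

```text
t: 4.5
tool_pos: [0.4982, 0.0799, 0.3677]
tool_rot: [-3.132, -0.004, -0.009]
contact_force: [4.4, 17.0, 2.1]
opening: 0.0255
grip_force: 59.5
```

```bash
cat > f.py <<'E'
from h import *
import sys
o=ctrl.get_obs(); C=np.array([float(a) for a in sys.argv[1:3]]) if len(sys.argv)>2 else np.array([.532,.1494])
d=o["tool_pos"][:2]-C; ph=np.arctan2(d[1],d[0]); F=o["contact_force"]
tg=np.array([np.sin(ph),-np.cos(ph)]); rd=d/np.hypot(*d)
print("t",o["t"],"r",np.hypot(*d),"phi",ph,"z",o["tool_pos"][2],"Ftan(resist)",-F[:2]@tg,"Frad",F[:2]@rd,"Fz",F[2],"grip",o["grip_force"],o["opening"],"rot",o["tool_rot"])
E
python3 f.py; python3 w.py -2.0 8 .15
```

```text
t 4.5 r 0.0772968722592027 phi -2.022646604259875 z 0.3677265483088669 Ftan(resist) -3.4533553718188705 Frad -17.27553772940289 Fz 2.140685235388468 grip 59.54768478870392 0.025526593648605853 rot [-3.13228234 -0.00435769 -0.00873656]
end phi -3.2
[[[-0.0105, -0.0057, 0.0004], 0], [[-0.0095, -0.0073, 0.0004], 0], [[-0.0083, -0.0087, 0.0003], 0], [[-0.007, -0.0098, 0.0004], 0], [[-0.0053, -0.0107, 0.0004], 0], [[-0.0038, -0.0114, 0.0004], 0], [[-0.002, -0.0118, 0.0004], 0], [[-0.0002, -0.012, 0.0004], 0]]
```

Emit:
drive_tool(
  rows=[
    [[-0.0083,-0.0077,0.0004],0],
    [[-0.0095,-0.0073,0.0004],0],
    [[-0.0083,-0.0087,0.0003],0],
    [[-0.007,-0.0098,0.0004],0],
    [[-0.0053,-0.0107,0.0004],0],
    [[-0.0038,-0.0114,0.0004],0],
    [[-0.002,-0.0118,0.0004],0],
    [[-0.0002,-0.012,0.0004],0],
    [[0,0,0],0],
    [[0,0,0],0],
  ],
)

```text
t: 5.5
tool_pos: [0.4536, 0.1559, 0.3647]
tool_rot: [-3.141, 0.0, -0.004]
contact_force: [1.4, 1.4, 5.7]
opening: 0.026
grip_force: 60.2
```

```bash
python3 f.py .533 .152; python3 w.py -3.2 8 .15
```

```text
t 5.5 r 0.07949059951366799 phi 3.092988849285807 z 0.36474857870007615 Ftan(resist) -1.5089013280913144 Frad -1.317105822920807 Fz 5.748280758554431 grip 60.162906646728516 0.025989004929772148 rot [-3.14128164e+00  1.08279788e-04 -4.01758832e-03]
end phi -4.4
[[[0.0016, -0.0119, 0.0004], 0], [[0.0034, -0.0115, 0.0004], 0], [[0.005, -0.0108, 0.0003], 0], [[0.0066, -0.01, 0.0004], 0], [[0.008, -0.009, 0.0004], 0], [[0.0093, -0.0076, 0.0004], 0], [[0.0103, -0.0061, 0.0004], 0], [[0.0111, -0.0045, 0.0004], 0]]
```

```bash
python3 w.py -3.2 15 .08
```

```text
end phi -4.4
[[[0.0007, -0.0063, 0.0002], 0], [[0.0011, -0.0063, 0.0002], 0], [[0.0016, -0.0062, 0.0002], 0], [[0.0022, -0.0061, 0.0002], 0], [[0.0026, -0.0058, 0.0002], 0], [[0.003, -0.0056, 0.0002], 0], [[0.0035, -0.0054, 0.0002], 0], [[0.0039, -0.005, 0.0002], 0], [[0.0043, -0.0048, 0.0002], 0], [[0.0047, -0.0043, 0.0002], 0], [[0.005, -0.004, 0.0002], 0], [[0.0053, -0.0036, 0.0002], 0], [[0.0056, -0.0031, 0.0002], 0], [[0.0058, -0.0027, 0.0003], 0], [[0.006, -0.0022, 0.0002], 0]]
```

Emit:
drive_tool(
  rows=[
    [[0.0007,-0.0063,0.0002],0],
    [[0.0011,-0.0063,0.0002],0],
    [[0.0016,-0.0062,0.0002],0],
    [[0.0022,-0.0061,0.0002],0],
    [[0.0026,-0.0058,0.0002],0],
  ],
)

```text
t: 6.0
tool_pos: [0.4609, 0.1857, 0.3638]
tool_rot: [3.14, -0.002, -0.002]
contact_force: [-4.3, -3.5, 7.5]
opening: 0.0256
grip_force: 60.4
```

Emit:
drive_tool(
  rows=[
    [[0.003,-0.0056,0.0002],0],
    [[0.0035,-0.0054,0.0002],0],
    [[0.0039,-0.005,0.0002],0],
    [[0.0043,-0.0048,0.0002],0],
    [[0.0047,-0.0043,0.0002],0],
  ],
)

```text
t: 6.5
tool_pos: [0.4798, 0.2116, 0.3627]
tool_rot: [-3.141, 0.0, 0.005]
contact_force: [-7.8, 0.6, 7.4]
opening: 0.0255
grip_force: 60.5
```

Emit:
drive_tool(
  rows=[
    [[0.005,-0.004,0.0002],0],
    [[0.0053,-0.0036,0.0002],0],
    [[0.0056,-0.0031,0.0002],0],
    [[0.0058,-0.0027,0.0003],0],
    [[0.006,-0.0022,0.0002],0],
  ],
)

```text
t: 7.0
tool_pos: [0.5075, 0.2281, 0.3617]
tool_rot: [-3.139, -0.001, 0.005]
contact_force: [-8.1, 3.5, 8.0]
opening: 0.0256
grip_force: 60.4
```

```bash
cat > g.py <<'E'
import numpy as np,sys
C=np.array([.533,.152])
for l in sys.stdin:
    v=list(map(float,l.split()))
    if len(v)<4: continue
    d=np.array(v[:2])-C; ph=np.arctan2(d[1],d[0]); F=np.array(v[2:4])
    print("phi %.3f r %.4f Ftan %.2f Frad %.2f"%((ph if ph<0 else ph-2*np.pi),np.hypot(*d),-F@[np.sin(ph),-np.cos(ph)],F@d/np.hypot(*d)))
E
python3 f.py .533 .152; python3 w.py -4.4 15 .08
```

```text
t 7.0 r 0.0802561986371188 phi 1.8942605843918416 z 0.3617340710583021 Ftan(resist) 6.568207494907306 Frad 5.9102319854799985 Fz 8.021850677031173 grip 60.431315302848816 0.025587399368045983 rot [-3.13891895e+00 -1.08071102e-03  4.70634437e-03]
end phi -5.6
[[[0.0062, -0.0017, 0.0002], 0], [[0.0063, -0.0013, 0.0002], 0], [[0.0063, -0.0007, 0.0002], 0], [[0.0064, -0.0002, 0.0002], 0], [[0.0064, 0.0003, 0.0002], 0], [[0.0063, 0.0008, 0.0002], 0], [[0.0063, 0.0013, 0.0002], 0], [[0.0061, 0.0019, 0.0002], 0], [[0.006, 0.0023, 0.0002], 0], [[0.0058, 0.0027, 0.0002], 0], [[0.0055, 0.0032, 0.0002], 0], [[0.0053, 0.0037, 0.0002], 0], [[0.0049, 0.0041, 0.0002], 0], [[0.0046, 0.0044, 0.0003], 0], [[0.0042, 0.0048, 0.0002], 0]]
```

Emit:
drive_tool(
  rows=[
    [[0.0059,-0.0027,-0.0007],0],
    [[0.0063,-0.0013,0.0002],0],
    [[0.0063,-0.0007,0.0002],0],
    [[0.0064,-0.0002,0.0002],0],
    [[0.0064,0.0003,0.0002],0],
  ],
)

```text
t: 7.5
tool_pos: [0.539, 0.2325, 0.3607]
tool_rot: [-3.139, -0.001, 0.005]
contact_force: [-4.3, 3.4, 5.0]
opening: 0.0255
grip_force: 60.2
```

Emit:
drive_tool(
  rows=[
    [[0.0063,0.0008,0.0002],0],
    [[0.0063,0.0013,0.0002],0],
    [[0.0061,0.0019,0.0002],0],
    [[0.006,0.0023,0.0002],0],
    [[0.0058,0.0027,0.0002],0],
  ],
)

```text
t: 8.0
tool_pos: [0.5698, 0.224, 0.3597]
tool_rot: [-3.138, -0.002, 0.003]
contact_force: [-3.2, 6.1, 3.8]
opening: 0.026
grip_force: 60.1
```

```bash
python3 f.py .533 .152; python3 w.py -5.2 15 .08
```

```text
t 8.0 r 0.0808599368146395 phi 1.0985610136814543 z 0.35972962883266796 Ftan(resist) 5.615134868829059 Frad 3.929234980671333 Fz 3.772367133352036 grip 60.07662355899811 0.026047644037833634 rot [-3.13767075e+00 -1.50776493e-03  2.53821084e-03]
end phi -6.4
[[[0.0055, 0.0032, 0.0002], 0], [[0.0053, 0.0037, 0.0002], 0], [[0.0049, 0.0041, 0.0002], 0], [[0.0046, 0.0044, 0.0002], 0], [[0.0042, 0.0048, 0.0002], 0], [[0.0039, 0.0051, 0.0002], 0], [[0.0034, 0.0054, 0.0002], 0], [[0.003, 0.0057, 0.0002], 0], [[0.0025, 0.0059, 0.0002], 0], [[0.002, 0.006, 0.0002], 0], [[0.0016, 0.0063, 0.0002], 0], [[0.001, 0.0063, 0.0002], 0], [[0.0005, 0.0063, 0.0002], 0], [[0.0, 0.0064, 0.0003], 0], [[-0.0004, 0.0064, 0.0002], 0]]
```

Emit:
drive_tool(
  rows=[
    [[0.0055,0.0032,0.0002],0],
    [[0.0053,0.0037,0.0002],0],
    [[0.0049,0.0041,0.0002],0],
    [[0.0046,0.0044,0.0002],0],
    [[0.0042,0.0048,0.0002],0],
  ],
)

```text
t: 8.5
tool_pos: [0.5946, 0.2043, 0.3587]
tool_rot: [-3.136, -0.002, 0.0]
contact_force: [0.3, 8.3, 3.3]
opening: 0.0257
grip_force: 60.0
```

Emit:
drive_tool(
  rows=[
    [[0.0039,0.0051,0.0002],0],
    [[0.0034,0.0054,0.0002],0],
    [[0.003,0.0057,0.0002],0],
    [[0.0025,0.0059,0.0002],0],
    [[0.002,0.006,0.0002],0],
  ],
)

```text
t: 9.0
tool_pos: [0.6099, 0.1762, 0.3577]
tool_rot: [-3.136, -0.002, -0.003]
contact_force: [2.6, 8.4, 2.4]
opening: 0.0255
grip_force: 60.0
```

```bash
python3 f.py .533 .152; python3 w.py -6.0 20 .08
```

```text
t 9.0 r 0.0806275780383131 phi 0.30450375416892644 z 0.3577473985817756 Ftan(resist) 7.228003491977247 Frad 5.039921888005835 Fz 2.419264230956402 grip 59.96978402137756 0.02547033670296296 rot [-3.13595878e+00 -1.81320629e-03 -3.14966012e-03]
end phi -7.6
[[[0.0016, 0.0063, 0.0002], 0], [[0.001, 0.0063, 0.0002], 0], [[0.0005, 0.0063, 0.0002], 0], [[0.0, 0.0064, 0.0002], 0], [[-0.0004, 0.0064, 0.0002], 0], [[-0.001, 0.0063, 0.0002], 0], [[-0.0015, 0.0063, 0.0002], 0], [[-0.002, 0.006, 0.0002], 0], [[-0.0025, 0.0059, 0.0002], 0], [[-0.0029, 0.0057, 0.0002], 0], [[-0.0034, 0.0055, 0.0002], 0], [[-0.0038, 0.0051, 0.0002], 0], [[-0.0042, 0.0048, 0.0002], 0], [[-0.0046, 0.0045, 0.0003], 0], [[-0.0049, 0.0041, 0.0002], 0], [[-0.0053, 0.0037, 0.0002], 0], [[-0.0055, 0.0032, 0.0002], 0], [[-0.0057, 0.0028, 0.0002], 0], [[-0.006, 0.0024, 0.0002], 0], [[-0.0061, 0.0018, 0.0002], 0]]
```

Emit:
drive_tool(
  rows=[
    [[0.0023,0.0061,0.0002],0],
    [[0.001,0.0063,0.0002],0],
    [[0.0005,0.0063,0.0002],0],
    [[0.0,0.0064,0.0002],0],
    [[-0.0004,0.0064,0.0002],0],
  ],
)

```text
t: 9.5
tool_pos: [0.6132, 0.1445, 0.3567]
tool_rot: [-3.136, -0.002, -0.003]
contact_force: [3.1, 10.0, 2.3]
opening: 0.0257
grip_force: 60.0
```

```bash
python3 f.py .533 .152
```

```text
t 9.5 r 0.08054890615093535 phi -0.09301051902507838 z 0.3567231777871987 Ftan(resist) 10.261710425701146 Frad 2.1728103146330318 Fz 2.3358608578578095 grip 59.96147096157074 0.02566969660056458 rot [-3.13637050e+00 -1.63553740e-03 -2.85798272e-03]
```

Emit:
drive_tool(
  rows=[
    [[-0.001,0.0063,0.0002],0],
    [[-0.0015,0.0063,0.0002],0],
    [[-0.002,0.006,0.0002],0],
  ],
)

```text
t: 9.8
tool_pos: [0.6089, 0.1258, 0.3562]
tool_rot: [-3.136, -0.001, -0.005]
contact_force: [4.7, 7.7, 1.5]
opening: 0.0256
grip_force: 60.0
```

```bash
python3 f.py .533 .152
```

```text
t 9.8 r 0.08031575377376744 phi -0.33190514415768585 z 0.35615050043867363 Ftan(resist) 8.850341930076562 Frad 1.944179042200831 Fz 1.516010911817586 grip 59.95867609977722 0.025574665034563567 rot [-3.13644946e+00 -1.49013881e-03 -4.54940961e-03]
```

Emit:
drive_tool(
  rows=[
    [[-0.0025,0.0059,0.0002],0],
    [[-0.0029,0.0057,0.0002],0],
    [[-0.0034,0.0055,0.0002],0],
  ],
)

```text
t: 10.1
tool_pos: [0.6004, 0.1086, 0.3556]
tool_rot: [-3.137, -0.001, -0.006]
contact_force: [5.7, 7.2, 1.9]
opening: 0.0255
grip_force: 60.0
```

```bash
python3 f.py .533 .152
```

```text
t 10.1 r 0.08011227450865127 phi -0.5720235668294482 z 0.35555165563858177 Ftan(resist) 9.127399149572419 Frad 0.9429827168716942 Fz 1.8801261619218468 grip 59.95704174041748 0.025547112245704787 rot [-3.13655799e+00 -1.24297108e-03 -6.06034590e-03]
```

Emit:
drive_tool(
  rows=[
    [[0,0,0],0],
    [[0,0,0],0],
  ],
)

```text
t: 10.3
tool_pos: [0.6, 0.1081, 0.3555]
tool_rot: [-3.138, -0.0, -0.004]
contact_force: [3.0, 4.7, 2.7]
opening: 0.0258
grip_force: 59.9
```

```bash
python3 f.py .533 .152
```

```text
t 10.3 r 0.08013461917958441 phi -0.579864830795897 z 0.3555231409862809 Ftan(resist) 5.541878537242717 Frad -0.055177574703932135 Fz 2.66977482980816 grip 59.934682846069336 0.025777603943859168 rot [-3.13820635e+00 -1.81259186e-04 -3.83144597e-03]
```

Emit:
drive_tool(
  rows=[
    [[-0.0038,0.0051,0.0002],0],
    [[-0.0042,0.0048,0.0002],0],
    [[-0.0046,0.0045,0.0003],0],
    [[-0.0049,0.0041,0.0002],0],
  ],
)

```text
t: 10.7
tool_pos: [0.5832, 0.09, 0.3547]
tool_rot: [-3.137, -0.001, -0.008]
contact_force: [7.3, 7.5, 1.5]
opening: 0.0256
grip_force: 59.9
```

```bash
python3 f.py .533 .152
```

```text
t 10.7 r 0.07980695371553204 phi -0.8903735038418286 z 0.35474615129648385 Ftan(resist) 10.419306801561074 Frad -1.2017012358675274 Fz 1.4866196420863387 grip 59.9297297000885 0.025604410441892874 rot [-3.13699316e+00 -9.12026647e-04 -8.39280797e-03]
```

Emit:
drive_tool(
  rows=[
    [[0,0,0],0],
    [[0,0,0],0],
  ],
)

```text
t: 10.9
tool_pos: [0.5827, 0.0896, 0.3547]
tool_rot: [-3.138, -0.0, -0.005]
contact_force: [5.4, 4.7, 1.6]
opening: 0.0258
grip_force: 59.9
```

```bash
python3 f.py .533 .152; python3 - <<'E'
from h import *
c=cam("scene"); a=c[0][170:300,230:350]; a=cv2.resize(a,None,fx=4.5,fy=4.5,interpolation=cv2.INTER_CUBIC);cv2.imwrite("pics/sc2.png",a)
E
```

```text
t 10.9 r 0.07980626514839197 phi -0.8977343463386797 z 0.35472012803040265 Ftan(resist) 7.159196445544919 Frad -0.36086191732277995 Fz 1.593913657951143 grip 59.88672852516174 0.025814043784232948 rot [-3.13817307e+00 -1.57386155e-04 -5.38335851e-03]
```

Sleeve pull rose from about 5.8 to 10.4 N, so the press is in the 4 to 5 N window. Letting go now.

Emit:
drive_tool(
  rows=[
    [[0,0,0],0],
    [[0,0,0],0],
    [[0,0,0],0],
    [[0,0,0],0],
    [[0,0,0],0],
    [[0,0,0],0],
  ],
  jaw=0,
)

```text
t: 11.55
tool_pos: [0.582, 0.0889, 0.3543]
tool_rot: [3.142, -0.0, -0.0]
contact_force: [-0.3, 0.7, -0.7]
opening: 0.085
grip_force: 0.0
```

```bash
python3 f.py .533 .152
```

```text
t 11.55 r 0.07994333565901621 phi -0.910262083693751 z 0.3543283121607115 Ftan(resist) 0.18962953313589603 Frad -0.800740248912045 Fz -0.6533919328394787 grip 0.0 0.08504095305641848 rot [ 3.14156385e+00 -4.74098479e-04 -3.13106907e-04]
```

Emit:
drive_tool(
  rows=[
    [[0,0,-0.02],0],
    [[0,0,-0.04],0],
    [[0,0,-0.04],0],
    [[0,0,0],0],
    [[0,0,0],0],
  ],
)

```text
t: 12.05
tool_pos: [0.5823, 0.089, 0.4561]
tool_rot: [-3.142, 0.0, -0.005]
contact_force: [-0.1, -0.7, -0.3]
opening: 0.0853
grip_force: 0.0
```

```bash
python3 f.py .533 .152
```

```text
t 12.05 r 0.08001128168784594 phi -0.9068391524394144 z 0.45608343730259593 Ftan(resist) -0.4622361957281308 Frad 0.4999995710094573 Fz -0.34495867161732374 grip 0.0 0.08532660550072449 rot [-3.14152572e+00  2.57162407e-04 -4.84752139e-03]
```

Emit:
drive_tool(
  rows=[
    [[-0.027,0.038,0],0.0],
    [[-0.027,0.038,0],0.0],
    [[-0.028,0.038,0],0.0],
    [[-0.028,0.0375,0.03],0.025],
    [[0,0,0.05],0],
    [[0,0,0.05],0],
    [[0,0,0.05],0],
    [[0,0,0.03],0],
    [[0,0,0],0],
    [[0,0,0],0],
  ],
)

```text
t: 13.05
tool_pos: [0.4744, -0.0586, 0.2466]
tool_rot: [-3.141, 0.04, 0.004]
contact_force: [-0.1, 1.1, 1.1]
opening: 0.0855
grip_force: 0.0
```

```bash
python3 - <<'E'
from h import *
c=cam("scene"); a=c[0][130:290,200:360]; a=cv2.resize(a,None,fx=3.7,fy=3.7,interpolation=cv2.INTER_CUBIC);cv2.imwrite("pics/sc3.png",a)
o=ctrl.get_obs(); print(o["tool_pos"],o["tool_rot"],o["contact_force"])
E
```

```text
[ 0.47535819 -0.05886767  0.2486292 ] [ 3.14095198e+00 -3.94436952e-02  2.16445998e-03] [0.61648222 0.33890263 0.4248361 ]
```

View pics/sc3.png

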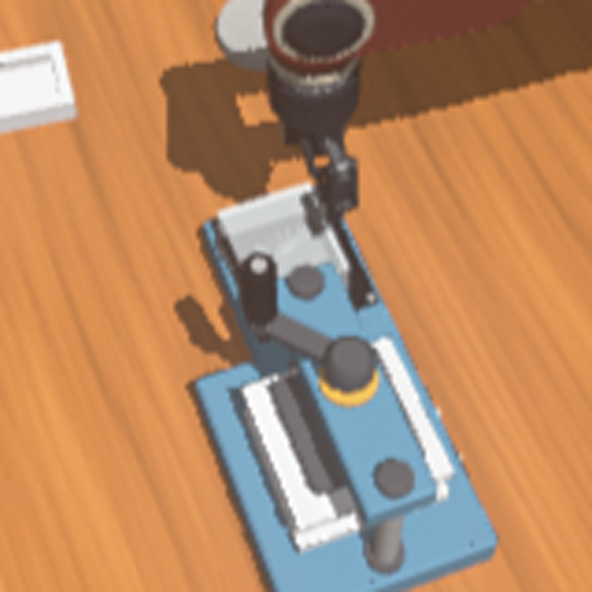

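The crank has stayed where it was left (handle at 260,285). The open gripper is above the pull bar (315,215). I'll descend and close over the bar's ends so it can pivot between the pads.

Emit:
drive_tool(
  rows=[
    [[-0.003,0.0035,0.02],0],
    [[0,0,0.025],0],
    [[0,0,0.0165],0],
    [[0,0,0],0],
    [[0,0,0],0],
  ],
)

```text
t: 13.6
tool_pos: [0.473, -0.0625, 0.1882]
tool_rot: [3.14, -0.039, 0.005]
contact_force: [0.4, 0.5, -0.0]
opening: 0.0852
grip_force: 0.0
```

Emit:
drive_tool(
  rows=[
    [[0,0,0],0],
    [[0,0,0],0],
    [[0,0,0],0],
    [[0,0,0],0],
    [[0,0,0],0],
    [[0,0,0],0],
  ],
  jaw=1,
  grip_force=20,
)

```text
t: 14.2
tool_pos: [0.4724, -0.061, 0.1875]
tool_rot: [-3.138, 0.04, -0.002]
contact_force: [-1.9, 5.9, 6.5]
opening: 0.0397
grip_force: 22.9
```

```bash
python3 - <<'E'
import numpy as np
R=np.hypot(.08,.07);a=np.arctan2(.07,-.08)-np.linspace(0,1.84,17)
P=np.round(np.c_[R*np.cos(a),-R*np.sin(a)],4)
print([[[float(d[0].round(4)),0,float(d[1].round(4))],0] for d in np.diff(P,axis=0)])
E
```

```text
[[[0.0086, 0, -0.0087], 0], [[0.0095, 0, -0.0077], 0], [[0.0103, 0, -0.0065], 0], [[0.011, 0, -0.0053], 0], [[0.0115, 0, -0.0041], 0], [[0.012, 0, -0.0026], 0], [[0.0121, 0, -0.0013], 0], [[0.0122, 0, 0.0001], 0], [[0.0121, 0, 0.0016], 0], [[0.0119, 0, 0.0029], 0], [[0.0115, 0, 0.0042], 0], [[0.0109, 0, 0.0056], 0], [[0.0101, 0, 0.0067], 0], [[0.0094, 0, 0.0079], 0], [[0.0084, 0, 0.0089], 0], [[0.0073, 0, 0.0098], 0]]
```

Emit:
drive_tool(
  rows=[
    [[0.0086,0,-0.0087],0],
    [[0.0095,0,-0.0077],0],
    [[0.0103,0,-0.0065],0],
    [[0.011,0,-0.0053],0],
    [[0.0115,0,-0.0041],0],
    [[0,0,0],0],
  ],
)

```text
t: 14.8
tool_pos: [0.523, -0.0622, 0.2182]
tool_rot: [-3.138, 0.039, 0.002]
contact_force: [-1.2, 4.6, 1.4]
opening: 0.0393
grip_force: 23.7
```

Emit:
drive_tool(
  rows=[
    [[0.012,0,-0.0026],0],
    [[0.0121,0,-0.0013],0],
    [[0.0122,0,0.0001],0],
    [[0.0121,0,0.0016],0],
    [[0.0119,0,0.0029],0],
    [[0,0,0],0],
  ],
)

```text
t: 15.4
tool_pos: [0.5841, -0.0637, 0.2181]
tool_rot: [-3.138, 0.039, -0.001]
contact_force: [1.2, 4.4, 2.9]
opening: 0.0397
grip_force: 23.4
```

Emit:
drive_tool(
  rows=[
    [[0.0115,0,0.0042],0],
    [[0.0109,0,0.0056],0],
    [[0.0101,0,0.0067],0],
    [[0.0094,0,0.0079],0],
    [[0.0084,0,0.0089],0],
    [[0.0073,0,0.0098],0],
    [[0,0,0],0],
    [[0,0,0],0],
  ],
)

```text
t: 16.2
tool_pos: [0.6428, -0.0651, 0.1763]
tool_rot: [-3.139, 0.04, -0.009]
contact_force: [4.8, 5.8, 1.5]
opening: 0.0394
grip_force: 24.9
```

Emit:
drive_tool(
  rows=[
    [[0,0,0],0],
    [[0,0,0],0],
    [[0,0,0],0],
    [[0,0,0],0],
    [[0,0,0],0],
  ],
  jaw=0,
)

```text
t: 16.7
tool_pos: [0.6403, -0.0666, 0.1742]
tool_rot: [3.141, -0.04, -0.001]
contact_force: [-0.4, -0.5, 0.1]
opening: 0.0854
grip_force: 0.0
```

Emit:
drive_tool(
  rows=[
    [[0.003,0,-0.03],0],
    [[0,0,-0.04],0],
    [[0,0,-0.05],0],
    [[-0.02,0,-0.03],0],
    [[-0.05,0,0],0],
    [[-0.05,0,0],0],
    [[-0.03,0,0],0],
    [[-0.03,0,0],0],
    [[0,0,0],0],
  ],
)

```text
t: 17.6
tool_pos: [0.4612, -0.0617, 0.3243]
tool_rot: [3.141, -0.041, 0.0]
contact_force: [1.3, -1.2, 0.4]
opening: 0.0857
grip_force: 0.0
```

```bash
python3 - <<'E'
from h import *
a=cam("scene")[0][130:290,200:360]; a=cv2.resize(a,None,fx=3.7,fy=3.7,interpolation=cv2.INTER_CUBIC)
b=cam("top")[0]; cv2.imwrite("pics/t4full.png",b); b=cv2.resize(b[190:270,270:350],None,fx=6,fy=6,interpolation=cv2.INTER_CUBIC)
a=cv2.resize(a,(400,400)); b=cv2.resize(b,(400,400)); cv2.imwrite("pics/v4.png",np.hstack([a,b]))
o=ctrl.get_obs(); print(o["tool_pos"],o["tool_rot"],o["contact_force"],o["q"])
E
```

```text
[ 0.46351602 -0.06202172  0.32475973] [ 3.14102691e+00 -4.01899833e-02  2.34050208e-03] [-0.16189107  0.58575871 -0.29100527] [-2.92408754e-01 -3.51125960e-01  1.94002433e+00  1.15470865e-04
  1.55117707e+00  1.30397435e+00]
```

View pics/v4.png

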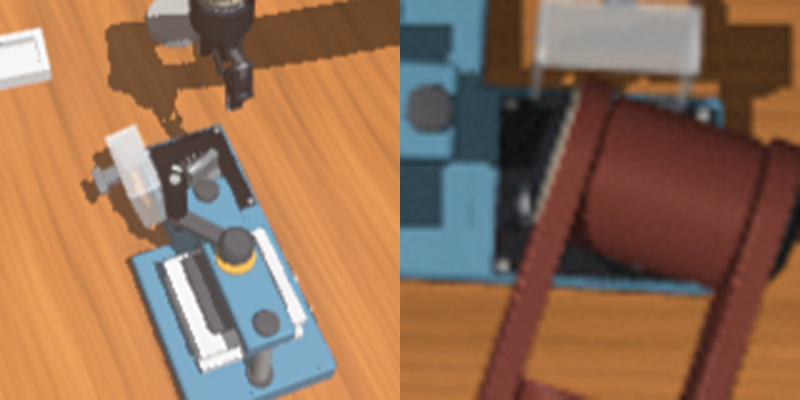

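The cover stands tipped back in the left half, and the knob is exposed near (205,160). I'll zoom in on the knob.

```bash
python3 - <<'E'
from h import *
c=cam("scene"); a=c[0][175:225,250:310]; cv2.imwrite("pics/k.png",cv2.resize(a,None,fx=12,fy=12,interpolation=cv2.INTER_CUBIC))
p=np.array([.487,-.063,.094])
f=lambda X:((proj(c,X)-[250,175]+.5)*12-.5).round()
print("axis top",f(p))
for q in(0,.125,.25):
    w=.6-q-.0255; d=.026*np.array([np.cos(w),np.sin(w),0]); print(q,f(p+d),f(p-d))
E
```

```text
axis top [369. 232.]
0 [318. 294.] [419. 172.]
0.125 [310. 288.] [427. 177.]
0.25 [302. 281.] [435. 184.]
```

View pics/k.png

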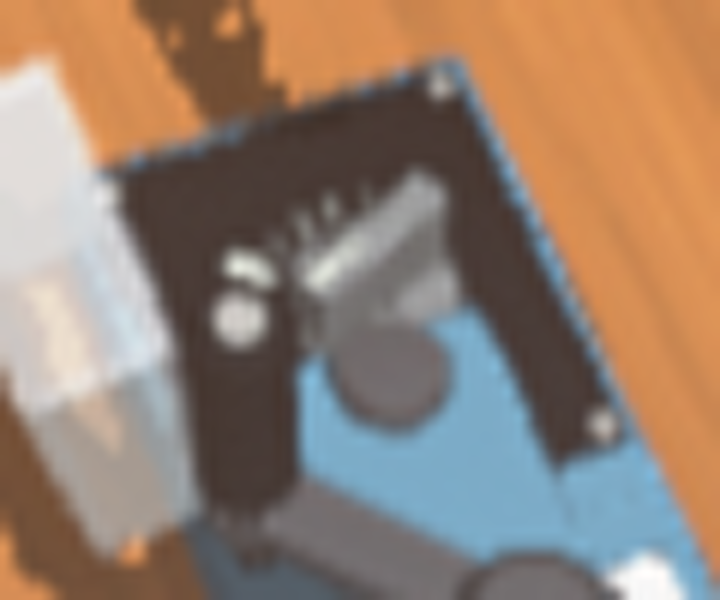

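Bar ends are at about (318,278) and (425,185), centred on the predicted axis (369,232), so q0 is about 0.17. I'll align to that, descend and grip.

Emit:
drive_tool(
  rows=[
    [[0.0235,0,0],0],
    [[0,0,0.03],-0.143],
    [[0,0,0.04],-0.143],
    [[0,0,0.04],-0.144],
    [[0,0,0],0],
    [[0,0,0],0],
  ],
)

```text
t: 18.35
tool_pos: [0.4876, -0.0626, 0.2144]
tool_rot: [-3.078, -0.627, 0.002]
contact_force: [-0.2, -1.1, 0.5]
opening: 0.0856
grip_force: 0.0
```

```bash
cat > p.py <<'E'
from h import *
from scipy.spatial.transform import Rotation as Ro
o=ctrl.get_obs(); R=Ro.from_rotvec(o["tool_rot"]).as_matrix()
print(o["tool_pos"].round(4),"yaw",np.arctan2(R[1,0],R[0,0]),"err tool axes",(R.T@(np.array([.487,-.063,.143])-o["tool_pos"])).round(4),o["contact_force"].round(1),o["wrist_torque"].round(2))
E
python3 p.py
```

```text
[ 0.4876 -0.0626  0.2144] yaw 0.4019902505816019 err tool axes [-0.0006  0.0002  0.0714] [-0.2 -1.1  0.5] [ 0.07 -0.04 -0.01]
```

Emit:
drive_tool(
  rows=[
    [[-0.0005,0,0.03],0],
    [[0,0,0.025],0],
    [[0,0,0.016],0],
    [[0,0,0],0],
  ],
)

```text
t: 18.75
tool_pos: [0.4872, -0.0629, 0.144]
tool_rot: [-3.078, -0.628, 0.0]
contact_force: [-0.8, 0.7, 0.2]
opening: 0.0857
grip_force: 0.0
```

Emit:
drive_tool(
  rows=[
    [[0,0,0],0],
    [[0,0,0],0],
    [[0,0,0],0],
    [[0,0,0],0],
    [[0,0,0],0],
    [[0,0,0],0],
    [[0,0,0],0],
  ],
  jaw=1,
  grip_force=40,
)

```text
t: 19.45
tool_pos: [0.4865, -0.0616, 0.1444]
tool_rot: [-3.074, -0.63, 0.001]
contact_force: [-4.1, 5.7, 7.3]
opening: 0.0135
grip_force: 41.9
```

```bash
python3 p.py
```

```text
[ 0.4865 -0.0616  0.1444] yaw 0.4043996631195804 err tool axes [-0.0001  0.0015  0.0014] [-4.1  5.7  7.3] [ 0.84  0.61 -0.04]
```

Emit:
drive_tool(
  rows=[
    [[0,0,0],0.12],
    [[0,0,0],0.12],
    [[0,0,0],0.12],
    [[0,0,0],0.12],
    [[0,0,0],0.12],
    [[0,0,0],0.12],
    [[0,0,0],0.12],
    [[0,0,0],0.12],
    [[0,0,0],0.12],
    [[0,0,0],0],
  ],
)

```text
t: 20.45
tool_pos: [0.4865, -0.0611, 0.1443]
tool_rot: [-2.96, 1.043, 0.004]
contact_force: [-3.8, 7.5, 6.9]
opening: 0.0133
grip_force: 41.9
```

Emit:
drive_tool(
  rows=[
    [[0,0,0],0],
    [[0,0,0],0],
    [[0,0,0],0],
  ],
)

```text
t: 20.75
tool_pos: [0.4865, -0.0611, 0.1443]
tool_rot: [-2.96, 1.04, 0.004]
contact_force: [-3.4, 7.7, 8.1]
opening: 0.0131
grip_force: 41.9
```

```bash
python3 p.py
```

```text
[ 0.4865 -0.0611  0.1443] yaw -0.675538172827556 err tool axes [0.0016 0.0011 0.0013] [-3.4  7.7  8.1] [ 1.21  0.65 -0.09]
```

Yaw is -0.6755, as wanted. Releasing, raising and moving back to clear the view.

Emit:
drive_tool(
  rows=[
    [[0,0,0],0],
    [[0,0,0],0],
    [[0,0,0],0],
    [[0,0,0],0],
    [[0,0,0],0],
    [[0,0,0],0],
  ],
  jaw=0,
)

```text
t: 21.35
tool_pos: [0.4866, -0.0629, 0.1434]
tool_rot: [2.964, -1.041, -0.0]
contact_force: [-1.1, -0.2, -0.3]
opening: 0.0851
grip_force: 0.0
```

Emit:
drive_tool(
  rows=[
    [[0,0,-0.03],0],
    [[0,0,-0.05],0],
    [[0,0,-0.05],0],
    [[0,0,-0.05],0],
    [[0,0.04,0],0],
    [[0,0.04,0],0],
    [[0,0.04,0],0],
    [[0,0,0],0],
    [[0,0,0],0],
  ],
)

```text
t: 22.25
tool_pos: [0.4113, -0.157, 0.3235]
tool_rot: [-2.963, 1.044, -0.001]
contact_force: [0.7, 0.4, -0.4]
opening: 0.0857
grip_force: 0.0
```

```bash
python3 - <<'E'
from h import *
c=cam("scene"); a=c[0][160:250,230:330]; cv2.imwrite("pics/k2.png",cv2.resize(a,None,fx=6.5,fy=6.5,interpolation=cv2.INTER_CUBIC))
p=np.array([.487,-.063,.094]); f=lambda X:((proj(c,X)-[230,160]+.5)*6.5-.5).round()
for q in(1.13,1.25,1.37):
    w=.6-q-.0255; d=.026*np.array([np.cos(w),np.sin(w),0]); print(q,f(p+d),f(p-d))
E
python3 p.py
```

```text
1.13 [283. 217.] [377. 229.]
1.25 [284. 212.] [376. 234.]
1.37 [286. 208.] [374. 239.]
[ 0.4117 -0.1564  0.3234] yaw -0.6757861859589271 err tool axes [ 0.0003 -0.1199  0.1805] [-0.6  0.3 -1.1] [ 0.03 -0.03  0.04]
```

View pics/k2.png

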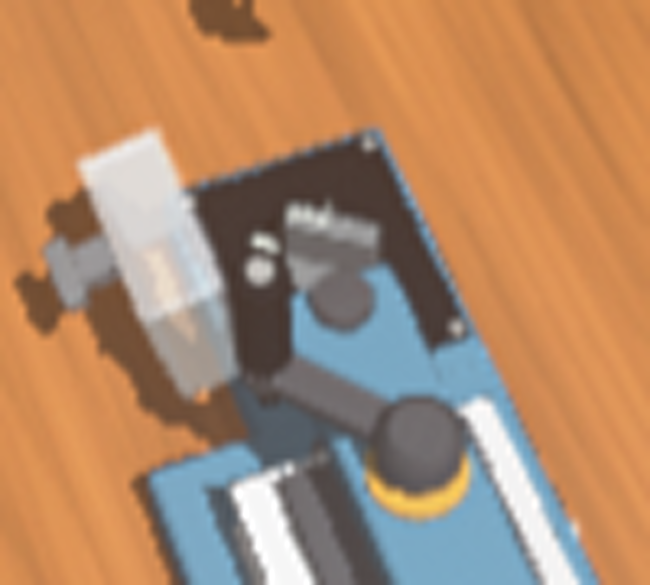

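The bar top runs from about (288,210) to (376,230), matching the prediction for 1.25 rad. The cover is open and the crank is untouched, so I'm handing in.

```bash
python3 -c "
from station import ctrl
print(ctrl.finish_job())"
```

```text
the job is handed in; nothing more can be done
None
```

I wound the press until it bit and the sleeve pull had risen about 4.5 N, let go of the crank, tipped the cover right back and set the timer at the long mark. The job was handed in at about 22 s; I got no verdict back, and the platen force is inferred from the pull.

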